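# Hold back the printer belt tensioner

### The job

The new belt has to go on this printer drive. Turn the blue handwheel clockwise until the carriage's yellow pointer lines up with the white line on the red clip, and leave it there. Then push the orange sprung tensioner arm back by its post, past the ratchet click and well clear of the pawl, and finish while still holding it back there against its spring; do not disturb the duster can, mug, hard disk or screwdriver.

Things in the scene. Friction and masses are not known exactly. Their poses are not given: they have to be found in the camera images.
- drive: printer drive module, fixed: grey base plate 250 (x) by 445 mm (y), 12 mm thick, carrying all that follows. Origin: at bench level near its middle. Its x axis points away from the robot at yaw 0, y left, z up. In its frame (mm): handwheel axis at x -30, y -125; tensioner pivot at x 20, y 125; carriage slides along y at x 85 (64 high); pawl housing at x 20, y 200 (28 square, 46 high).
- wheel_center (a point): centre of the blue knurled handwheel: a plain round wheel, 58 mm diameter, 28 mm tall (52 to 80 mm above the bench), on a vertical axis. This point is on the axis at mid-height, 66 mm above the bench. Under the wheel is only a 14 mm shaft, a 32 mm pinion (22 to 34 mm above the bench) and the rack bar on its far side, 34 mm high.
- handwheel (a joint): turn of the handwheel, rad, 0 at the start, grows clockwise seen from above, stop at 4.4. It stays where left (friction about 0.1 N m). Each rad clockwise moves the carriage 16 mm along the drive's -y direction; the pinion and rack are rigid.
- pointer (a point): tip of the yellow pointer blade (3 mm wide) on top of the black carriage, 62 mm above the bench. It moves along the drive's y axis only.
- clip: red clip 14 x 12 x 14 mm fixed on the scale bar, at a different place in each set-up, with a white line (3 mm wide) across its top. Origin: at bench level under the white line; same axes as the drive. At the start it lies 30 to 52 mm from the pointer on the drive's -y side. Lined up means the pointer is at y = 0 in the clip's frame.
- tensioner (a joint): turn of the arm about its vertical pivot, rad: 0 at rest, grows as it is pushed back (counter-clockwise from above, post towards the drive's -y), end stop 0.56. A spring pushes it to 0: 5 N at the post at rest, 8 N at 0.5. The pawl adds 1 to 4 N, then at 0.27 to 0.32 snaps behind its tooth; if let go the arm would fall back onto the pawl at 0.34. Beyond 0.41 it is clear of the pawl.
- idler: the tensioner arm: orange bar 20 mm wide (27 to 37 mm above the bench) with a white idler roller (34 mm diameter, 37 to 52 mm above the bench) and an upright steel post (14 mm diameter, 52 to 95 mm above the bench) at its free end. Origin: on the post's axis at bench level. x axis: from the post to the pivot, 100 mm away.
- post (a point): point on the post's axis 80 mm above the bench, where it can be pinched or pushed; free all round.
- pivot (a point): point on the tensioner's vertical pivot axis, 80 mm above the bench (the pivot's hub itself ends 55 mm above the bench).
- duster: bystander: blue can, 52 mm diameter, 190 mm tall. Origin: centre of its underside.
- mug: bystander: white mug, 80 mm diameter, 90 mm tall, handle at +y. Origin: centre of its underside.
- harddisk: bystander: hard disk lying flat, 102 x 147 x 26 mm. Origin: centre of its underside.
- screwdriver: bystander: red-handled screwdriver lying on the bench in front of the plate, 200 mm long, handle towards its -x. Origin: near its middle at bench level.

How it is judged:
By the outcome, as a careful person would: the job done as asked, in the order asked, and still so for the second after the job is handed in, while the arm keeps its last pose, push and grip.
It also fails if it takes over 51 s, if anything falls off the work surface, if the arm or the gripper's body presses on something with over 40 N, if the wrist force passes 120 N, or if a joint passes its speed limit or range.

### The arm

A 6-joint arm with a two-finger parallel gripper is mounted at the origin on the work surface. World frame = base frame: x ahead of the robot, y to its left, z up, the work surface at z = 0. Lengths are in m, angles in rad, forces in N, time in s.
With the tool pointing down it reaches from about 0.275 to 0.975 m from the base axis. Payload 8.4 kg.
Tool frame: the origin (TCP) lies midway between the tips of the shut fingers; the grasp point (between the pads) lies 19 mm behind it; z points along the fingers, y is the direction in which the jaws open and shut (so a half turn about z gives the same grasp; the last joint's range is limited). The gripper opens to 92 mm and grips with 3 to 60 N. Pads are 20 mm wide; open, the fingers measure 128 mm over their backs; the gripper's body (75 mm by 189 mm) begins 69 mm behind the grasp point.
Start: joints at [1.125, 0.353, 1.633, -0, 1.155, -0.002], TCP at [0.268, 0.564, 0.215] pointing down, gripper open.
Joint ranges: [-2.63, 2.63], [-0.92, 2.1], [0.06, 2.66], [-1.3, 4.44], [0, 2.69], [-3.02, 3.02]. Speed limits (rad/s): [2.22, 2.22, 2.79, 3.14, 3.14, 3.14].

### API

Orientations are given as [roll, pitch, yaw] about the fixed x, y, z axes, in that order (R = Rz(yaw) Ry(pitch) Rx(roll)).
In Python, from cell import ctrl gives the robot as it stands.
- The arm moves only by the tool step_arm, never from a script. Its argument "motion" is a list of rows, each a list of 5 numbers: the shift along the tool's x, y, z as a fraction of full scale, then the turn about the tool's z as a fraction of full scale, then the opening, from 0 (shut) to 1 (fully open). In form: [[dx, dy, dz, turn, grip], ...]. A call has 1 to 20 rows; each row shifts and turns the commanded pose from where the row before left it, along the tool's axes as they then stand; what a row does not reach is not made up. Full scale, the value 1, is 2.5 cm for a shift and 4 degrees for a turn. A row lasts 1/10 s, in which the tool goes at most 50 mm and 8.59 degrees, less where a joint would pass 70% of its speed; a pose out of reach is approached as far as the arm can. A call with a number of a shift or a turn outside -1 to 1 is refused whole. A call with a gripper value outside its range is refused whole. The fingers move at their own pace and stop on an object; "force" is the grip in N (left out, the last holds). Time passes only in rows, so rows that do not move let the fingers close. It gives the time, the measured TCP pose, the force and the opening at its end, in the units of the state.
- ctrl.state(): the state, without advancing time (a new reading comes with each control period).
- ctrl.camera(name): name is "side" or "top" or "wrist"; returns the picture (400x640x3 uint8, red, green, blue); there is no depth.
- ctrl.camera_info(name): a dict with "fx", "fy", "cx", "cy" (pixels), "T" (4x4, takes a point from camera to world coordinates). Camera axes: x right, y down, z forward; pixel columns grow to the right and rows downward; lengths in m; the calibration is good to about 2 mm. A picture is of the moment at which its call begins: read the wrist's pose just before it. camera_info takes no time and is no camera call; for the wrist camera it gives the pose at the moment of the call.
- ctrl.finish_job(): hands the job in, once; it reports no verdict.
Trained networks look in the newest picture that a camera, given by its name, has taken for a name from the list of things; names that differ only in an ending like _2 or _b are one class to them, and where a whole thing is asked for, a point or a joint stands for the part that bears it (a point fixed in the world has none). Each returns a list of dicts, best first, with "confidence" (0 to 1); they miss things now and then, are a little off and sometimes report something else, mostly with a low value. They report only what shows in the picture. A call takes as long as a camera call.
- ctrl.boxes_of(camera, target): "position" ([x, y, z] in m, in world coordinates, good to about 4 mm: the middle of the surface that is visible of it).
- ctrl.tip_of(camera, target): "position" ([x, y, z] in m, in world coordinates, good to about 4 mm: a listed point, or the origin of a listed thing).
The state is a dict: "clock": time; "joint_pos": joint angles; "qd": joint speeds; "effort": joint torques, N m; "position": TCP position; "tcp_rot": TCP orientation; "ft_force": force on the tool from outside, world axes, zero at the start; "ft_torque": the same for the moment, N m; "opening": opening from 0.0 (shut) to 1.0 (fully open).
Only numpy, scipy, OpenCV 4.12 (cv2) and the standard library are available. Lean on these libraries where they do the work, as an engineer would, in place of code of your own. Each camera call takes 0.05 s, during which the arm holds its last target.

## Working session

There is one attempt and no reset: what is moved stays moved. The work goes in short steps, Python scripts to look and compute and a tool call to move; the robot and the scene stay as the last step left them, time stands still between calls to the robot, and variables do not carry over. Pictures are saved under pics/ and viewed, and the job is handed in when it is done.

Besides the shell and the picture viewer there is one more tool, called after ">>>" as name([rows], argument=value, ...), one row to a line, values as JSON. step_arm: Moves the arm, as the interface text tells. Shift numbers are shares of 2.5 cm and turn numbers shares of 4 degrees, none past 1 either way. Its arguments: {"type":"object","properties":{"motion":{"type":"array"},"force":{"type":"number"}},"required":["motion"]}

```bash
ls; mkdir -p pics; cat > h.py <<'E'
from cell import ctrl
import cv2, numpy as np
def snap(cam,name):
    im=ctrl.camera(cam); cv2.imwrite(f'pics/{name}.png',im[:,:,::-1]); return im
def show(cam,names,f='tip_of'):
    for n in names:
        r=getattr(ctrl,f)(cam,n)
        print(cam,n,[(np.round(d['position'],4).tolist(),round(d['confidence'],2)) for d in r[:2]])
E
python3 - <<'E'
from h import *
print(ctrl.state())
snap('top','t0'); 
show('top',['drive','wheel_center','pointer','clip','post','pivot','idler'])
snap('side','s0')
show('side',['wheel_center','pointer','clip','post','pivot'])
for c in ['top','side','wrist']:
    print(c,ctrl.camera_info(c))
E
```

```text
pics
{'clock': 0.0, 'joint_pos': array([ 1.12458987e+00,  3.53635636e-01,  1.63411318e+00, -1.28145427e-05,
        1.15517653e+00, -2.36942463e-03]), 'qd': array([-0.00035284, -0.00060115,  0.00125053,  0.00068534, -0.00057416,
        0.00017392]), 'effort': array([ 3.39146383e-03, -5.93834352e+01, -3.34225309e+01,  6.97938306e-02,
        2.32897571e-02, -1.74793117e-04]), 'position': array([0.26816057, 0.56402016, 0.21388046]), 'tcp_rot': array([-3.14025994e+00,  8.55895458e-06,  2.69776081e+00]), 'ft_force': array([ 0.55560772, -1.04947899,  0.4270339 ]), 'ft_torque': array([0.02007468, 0.02563394, 0.00256685]), 'opening': 0.999571315963039}
top drive [([0.6141, -0.046, 0.0009], 0.91)]
top wheel_center [([0.5956, -0.1746, 0.0687], 0.87)]
top pointer [([0.7164, 0.0285, 0.0585], 0.91)]
top clip [([0.7252, -0.0108, 0.0066], 0.44)]
top post [([0.5123, 0.091, 0.0766], 0.54)]
top pivot [([0.6153, 0.0813, 0.0774], 0.8)]
top idler [([0.5134, 0.0943, 0.0004], 0.49)]
side wheel_center [([0.5965, -0.1737, 0.0643], 0.65)]
side pointer [([0.7121, 0.028, 0.0632], 0.68)]
side clip []
side post
[... 645 characters left out ...]
': array([[-0.99299778, -0.09240459,  0.07359896,  0.50692212],
       [-0.11775008,  0.72408742, -0.67958247,  0.74373817],
       [ 0.00950446, -0.68349017, -0.72989784,  0.88070325],
       [ 0.        ,  0.        ,  0.        ,  1.        ]])}
wrist {'fx': 282.9273578545841, 'fy': 282.9273578545841, 'cx': 322.7144191994, 'cy': 199.67738910930566, 'T': array([[ 4.28647396e-01,  8.66691520e-01,  2.55161161e-01,
         1.95357974e-01],
       [ 9.03471742e-01, -4.11344107e-01, -1.20560514e-01,
         5.99293485e-01],
       [ 4.70264407e-04,  2.82208849e-01, -9.59352878e-01,
         3.84118222e-01],
       [ 0.00000000e+00,  0.00000000e+00,  0.00000000e+00,
         1.00000000e+00]])}
```

View pics/t0.png

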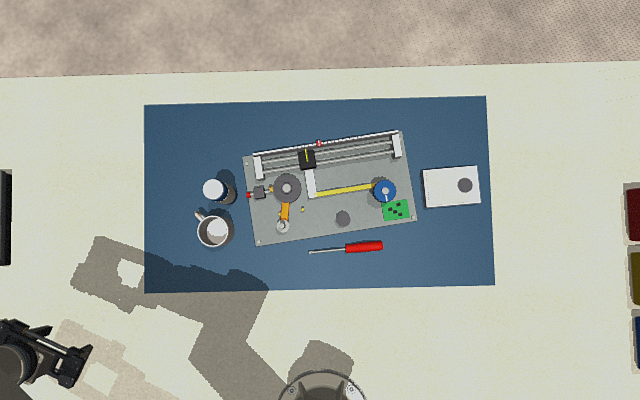

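View pics/s0.png

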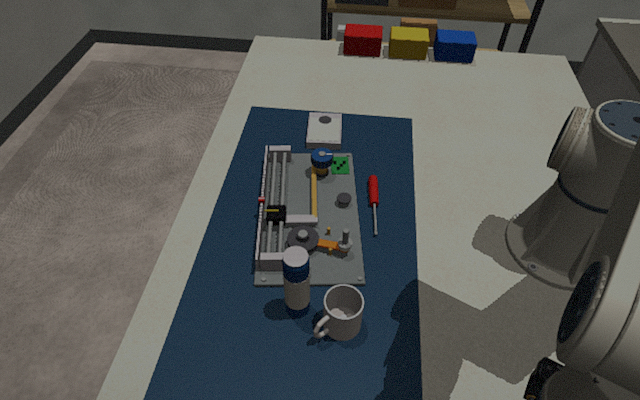

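The top picture shows the drive yawed about 8–10°, with the wheel at about (385,190), the post at (283,226), the pointer at (306,152) and the red clip at (319,142). The mug (212,230) and duster (215,188) are left of the plate. I'll fit the drive pose next.

```bash
python3 - <<'E'
from h import *
W=np.array([[.5956,-.1746],[.5965,-.1737]]).mean(0);P=np.array([[.6153,.0813],[.6112,.0778]]).mean(0);D=np.array([.6141,-.046])
src=np.array([[-.03,-.125],[.02,.125],[0,0]]);dst=np.array([W,P,D])
a=src-src.mean(0);b=dst-dst.mean(0)
th=np.arctan2((a[:,0]*b[:,1]-a[:,1]*b[:,0]).sum(),(a*b).sum());R=np.array([[np.cos(th),-np.sin(th)],[np.sin(th),np.cos(th)]])
t=dst.mean(0)-R@src.mean(0);print('yaw deg',np.degrees(th),t,(src@R.T+t)-dst)
inv=lambda p:(np.array(p)-t)@R
for n,p in dict(post=[.5142,.091],pointer=[.7142,.0283],clip=[.7252,-.0108]).items(): print(n,inv(p))
# pixel -> plane z in top view
show('top',['duster','mug','harddisk','screwdriver'])
# enlarge
im=ctrl.camera('top'); c=im[110:260,180:500]; cv2.imwrite('pics/t0c.png',cv2.resize(c[:,:,::-1],None,fx=2.5,fy=2.5,interpolation=cv2.INTER_CUBIC))
E
```

```text
yaw deg 7.431801315770212 [ 0.61110533 -0.04643551] [[ 0.00147559 -0.00011583]
 [ 0.00151907  0.00055135]
 [-0.00299467 -0.00043551]]
post [-0.07831455  0.14881531]
pointer [0.11189536 0.06077282]
clip [0.11774553 0.02057847]
top duster [([0.5986, 0.2442, -0.002], 0.77)]
top mug [([0.5026, 0.2629, -0.0008], 0.97)]
top harddisk [([0.6065, -0.3661, -0.0001], 0.9), ([0.4459, -0.0729, 0.0002], 0.6)]
top screwdriver [([0.4495, -0.0726, 0.0014], 0.76)]
```

View pics/t0c.png

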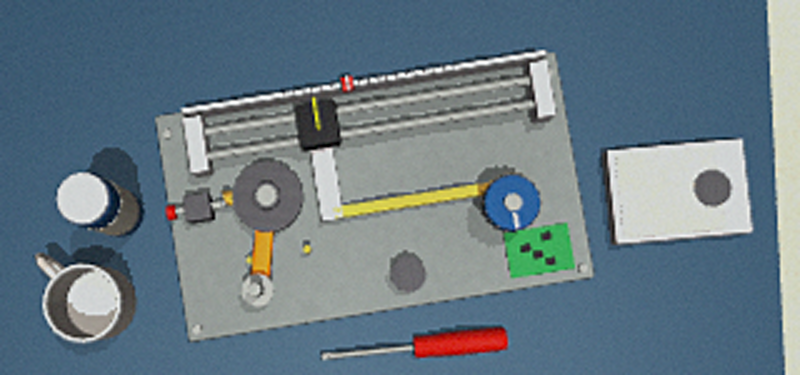

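>>> step_arm([
  [-0.5,-0.4,0,0,1],
  [-1,-0.82,0,0,1],
  [-1,-0.82,0,0,1],
  [-1,-0.82,0,0,1],
  [-1,-0.82,0,0,1],
  [-1,-0.82,0,0,1],
  [-1,-0.82,0,0,1],
  [-1,-0.82,0,0,1],
  [-1,-0.82,0,0,1],
  [-1,-0.82,0,0,1],
  [-1,-0.82,0,0,1],
  [-1,-0.82,0,0,1],
  [-1,-0.82,0,0,1],
  [-1,-0.82,0,0,1],
  [-1,-0.82,0,0,1],
  [-1,-0.82,0,0,1],
  [-1,-0.82,0,0,1],
  [-1,-0.82,0,0,1],
  [-1,-0.82,0,0,1],
  [-1,-0.82,0,0,1],
])

```text
clock: 2.95
position: [0.5368, -0.0078, 0.2147]
tcp_rot: [-3.141, 0.0, 2.697]
ft_force: [0.4, 0.2, 0.3]
opening: 1.0
```

>>> step_arm([
  [-1,-0.82,0.2,0,1],
  [-0.5,-0.5,0.2,0,1],
  [0,0,0,0,1],
  [0,0,0,0,1],
])

```text
clock: 3.35
position: [0.5559, -0.0515, 0.2042]
tcp_rot: [-3.141, -0.001, 2.697]
ft_force: [0.9, -0.4, 0.4]
opening: 0.999
```

```bash
python3 - <<'E'
from h import *
s=ctrl.state();print(s['clock'],s['position'],s['tcp_rot'],s['joint_pos'])
np.save('wT1.npy',ctrl.camera_info('wrist')['T'])
snap('wrist','w1')
show('wrist',['wheel_center','pointer','clip','post','pivot','drive'])
E
```

```text
3.35 [ 0.55587794 -0.05148001  0.20422746] [-3.14149993e+00 -1.33688436e-03  2.69673842e+00] [-9.52725163e-02  2.61113664e-01  1.78742729e+00  4.17244403e-04
  1.09433952e+00 -1.22140627e+00]
wrist wheel_center [([0.5982, -0.1754, 0.063], 0.84)]
wrist pointer []
wrist clip []
wrist post [([0.5105, 0.0897, 0.076], 0.67)]
wrist pivot [([0.6135, 0.0797, 0.0857], 0.76), ([0.6031, 0.2402, -0.0039], 0.45)]
wrist drive [([0.6137, -0.0479, 0.0032], 0.55)]
```

View pics/w1.png

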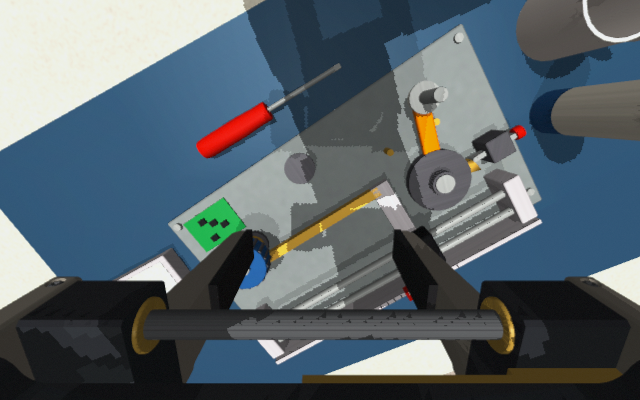

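The wrist view shows the screwdriver at (240,130), post at (430,95) and pivot hub at (445,183). The gripper hides the wheel (255,262) in part, and the pointer too, so I'll measure the pointer and clip in the first top picture.

```bash
python3 - <<'E'
from h import *
im=cv2.imread('pics/t0.png')
c=im[130:180,285:345]; cv2.imwrite('pics/t0z.png',cv2.resize(c,None,fx=12,fy=12,interpolation=cv2.INTER_NEAREST))
I=ctrl.camera_info('top');T=I['T']
def ray(u,v,z):
    d=T[:3,:3]@np.array([(u-I['cx'])/I['fx'],(v-I['cy'])/I['fy'],1]);return T[:3,3]+d*(z-T[2,3])/d[2]
f=im.astype(float);b,g,r=f[...,0],f[...,1],f[...,2]
ym=np.clip(np.minimum(r,g)-b-40,0,None)
for v in range(145,163):
    row=ym[v,298:316]
    if row.sum()>60: print(v,(row*np.arange(298,316)).sum()/row.sum(),row.sum())
rm=(r-np.maximum(g,b))
print(np.round(rm[136:150,312:328]).astype(int))
print(np.round(g[136:150,312:328]).astype(int))
E
```

```text
149 305.0 153.0
150 305.0 163.0
151 305.1706161137441 211.0
152 305.340782122905 179.0
153 305.5132743362832 113.0
154 305.6933333333333 150.0
155 306.07602339181284 171.0
156 306.0652173913044 184.0
157 306.1923076923077 208.0
158 306.3515151515152 165.0
159 306.53 100.0
160 306.71069182389937 159.0
161 307.0 103.0
[[-56 -51 -53 -50 -54 -51 -52 -50 -54 -51 -51 -52 -50 -54 -54 -55]
 [-52 -48 -53 -54 -51 -57 -58 -52 -56 -50 -50 -54 -54 -56 -54 -50]
 [-53 -53 -50 -52 -56 -55 -55 -58 -57 -56 -51 -54 -53 -52 -52 -58]
 [-52 -53 -55 -57 -41 -40 -39 -48 -63 -61 -60 -59 -57 -60 -59 -40]
 [-57 -53 -56 -49 -44 -18 -25  47  62 -46 -45 -38 -36 -35 -39 -33]
 [-55 -59 -62 -48 128 204 -18  93 183  18 -43 -33 -15 -11 -13  -8]
 [-44 -38 -43 -52  64 199  26  73 174  -2 -13   4  -2  -3  -3   0]
 [-16 -11  -9 -14   5 188  38  43 175  23 -11   2  -3  -2   0   2]
 [  1  -3  -4 -12 -24 180  86  23 156  62  -5   2  -2   1   3   1]
 [  2   3   2  -5 -14 180 142  14  91  53  -1   0   5  -1   0   3]
 [  0   6   2  -1  -6  86  84  21  46   5  -3   3   4   3   2  -1]
 [  5   3   3   2  -2  -2  -4  -3  -4  -3  -2
[... 395 characters left out ...]
 107 102 108 107 101 110  76]
 [ 99 102 106  75  66  33 183  84  71  98  75  71  66  65  57  53]
 [108 106 110  70  45  18 243 125  47  55  50  34  27  99 135  83]
 [ 70  61  59  55  44  22 192 151  56 175 226 128 214 228 238 128]
 [ 61 105 170 185  89  29 129 131  47 172 239 181 231 212 165  82]
 [139 215 237 249 115  38 124 185  77  67 103  92 111  97  84  71]
 [213 196 148 123  57  50  91 188  74  27  61  72  71  74  70  68]
 [100  94  79  70  75  29  25  74  38  65  71  73  70  83  98 103]
 [ 68  70  66  75  77  72  67  82  98 106 108 132 132 131 131 136]
 [ 92  88 102 103 111 129 138 131 131 128 136 136 138 141 137 141]
 [ 83 139 139 141 134 142 135 143 143 138 139 140  83  73  79  68]]
```

View pics/t0z.png

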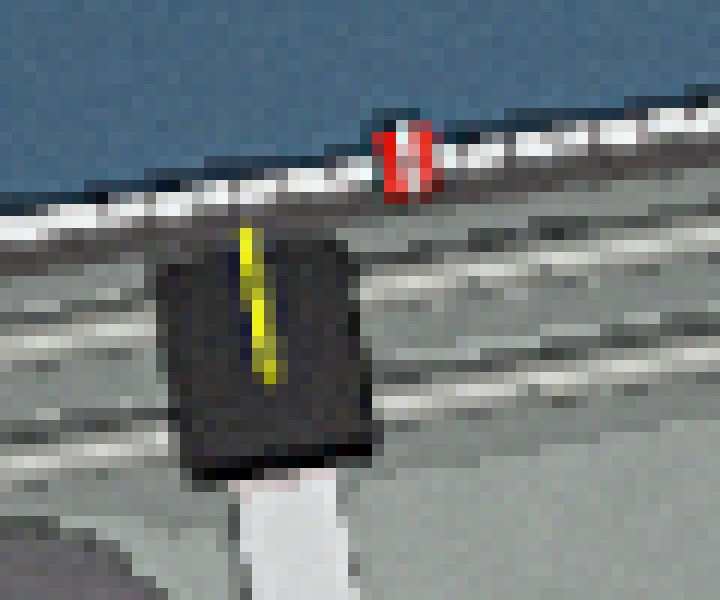

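>>> step_arm([
  [-0.72,-0.75,0,0,1],
  [-0.72,-0.75,0,0,1],
  [-0.72,-0.75,0,0,1],
  [-0.72,-0.75,0,0,1],
  [-0.72,-0.74,0.5,0,1],
  [0,0,1,0,1],
  [0,0,1,0,1],
  [0,0,0,0,1],
  [0,0,0,0,1],
])

```text
clock: 4.6
position: [0.5979, -0.1743, 0.1423]
tcp_rot: [-3.141, -0.001, 2.698]
ft_force: [-1.1, 0.6, 0.8]
opening: 0.999
```

```bash
python3 - <<'E'
from h import *
s=ctrl.state();print(s['clock'],s['position'],s['tcp_rot'],s['joint_pos'])
snap('wrist','w2')
show('wrist',['wheel_center','pointer','clip'])
snap('side','s2'); show('side',['wheel_center'])
E
```

```text
4.6 [ 0.59790357 -0.17433069  0.1423192 ] [-3.14149053e+00 -7.00518860e-04  2.69821638e+00] [-2.86118514e-01  4.23949152e-01  1.70159703e+00  1.04011221e-05
  1.01675434e+00 -1.41354408e+00]
wrist wheel_center [([0.5967, -0.1721, 0.0622], 0.67)]
wrist pointer [([0.708, 0.0265, 0.0673], 0.76)]
wrist clip []
side wheel_center [([0.5975, -0.1747, 0.0652], 0.83)]
```

View pics/w2.png

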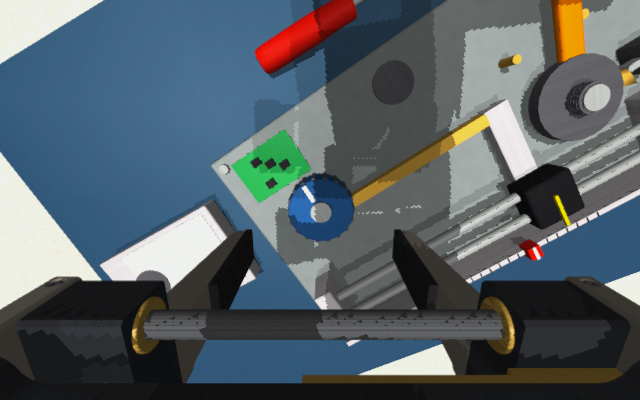

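The wheel sits centred between the fingers at (321,208). The pointer (563,210) and clip line (534,250) both show here too. I'll descend and grip.

>>> step_arm([
  [0,0,1,0,1],
  [0,0,1,0,1],
  [0,0,1,0,1],
  [0,0,0.7,0,1],
  [0,0,0,0,1],
  [0,0,0,0,0.5],
  [0,0,0,0,0.5],
  [0,0,0,0,0.5],
  [0,0,0,0,0.5],
  [0,0,0,0,0.5],
  [0,0,0,0,0.5],
], force=25)

```text
clock: 6.0
position: [0.5977, -0.1762, 0.0505]
tcp_rot: [-3.14, 0.001, 2.699]
ft_force: [-4.0, -7.8, 5.2]
opening: 0.626
```

```bash
python3 - <<'E'
from h import *
s=ctrl.state();print(s['clock'],s['position'],s['tcp_rot'],s['opening'],s['ft_force'],s['ft_torque'])
im=cv2.imread('pics/w2.png')
c=im[180:280,500:600]; cv2.imwrite('pics/w2z.png',cv2.resize(c,None,fx=6,fy=6,interpolation=cv2.INTER_NEAREST))
E
```

```text
6.0 [ 0.59774893 -0.17622129  0.05045905] [-3.13952562e+00  1.08624689e-03  2.69863416e+00] 0.6258569613688868 [-4.02180584 -7.75401412  5.17350693] [-1.33499197  0.68248354  0.12575803]
```

View pics/w2z.png

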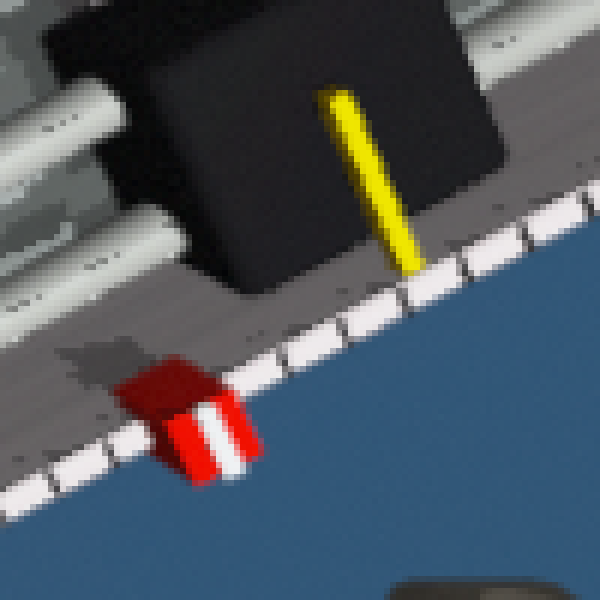

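```bash
python3 - <<'E'
from h import *
I=ctrl.camera_info('wrist');T=np.load('wT1.npy').copy();T[:3,3]+=np.array([.59790357,-.17433069,.1423192])-np.array([.55587794,-.05148001,.20422746])
def ray(u,v,z):
    d=T[:3,:3]@np.array([(u-I['cx'])/I['fx'],(v-I['cy'])/I['fy'],1]);return T[:3,3]+d*(z-T[2,3])/d[2]
for yaw in (7,8):
  y=np.radians(yaw);ey=np.array([-np.sin(y),np.cos(y),0])
  for z in (.05,.056,.062):
    A,B=ray(568,225,.062),ray(555.8,195.8,.062);C,D=ray(533.8,247.5,z),ray(539.2,259.2,z)
    print(yaw,z,A.round(4),B.round(4),C.round(4),D.round(4),'dist',[(A-C)@ey,(A-D)@ey,(B-C)@ey])
A=A-B;print(np.degrees(np.arctan2(A[1],A[0])))
E
```

```text
7 0.05 [0.7135 0.0279 0.062 ] [0.6798 0.0238 0.062 ] [ 7.322e-01 -6.000e-04  5.000e-02] [0.7477 0.0013 0.05  ] dist [np.float64(0.030521482479410538), np.float64(0.030575896848863957), np.float64(0.030556443526176653)]
7 0.056 [0.7135 0.0279 0.062 ] [0.6798 0.0238 0.062 ] [ 0.7275 -0.0038  0.056 ] [ 0.7426 -0.002   0.056 ] dist [np.float64(0.033101706778970605), np.float64(0.033154874764853744), np.float64(0.033136667825736724)]
7 0.062 [0.7135 0.0279 0.062 ] [0.6798 0.0238 0.062 ] [ 0.7227 -0.007   0.062 ] [ 0.7375 -0.0052  0.062 ] dist [np.float64(0.03568193107853067), np.float64(0.03573385268084357), np.float64(0.03571689212529677)]
8 0.05 [0.7135 0.0279 0.062 ] [0.6798 0.0238 0.062 ] [ 7.322e-01 -6.000e-04  5.000e-02] [0.7477 0.0013 0.05  ] dist [np.float64(0.030781044191771613), np.float64(0.031107621520159678), np.float64(0.031408228800000805)]
8 0.056 [0.7135 0.0279 0.062 ] [0.6798 0.0238 0.062 ] [ 0.7275 -0.0038  0.056 ] [ 0.7426 -0.002   0.056 ] dist [np.float64(0.033271955485598595), np.float64(0.033591052425614804), np.float64(0.03389914009382779)]
8 0.062 [0.7135 0.0279 0.062 ] [0.6798 0.0238 0.062 ] [ 0.7227 -0.007   0.062 ] [ 0.7375 -0.0052  0.062 ] dist [np.float64(0.035762866779425556), np.float64(0.036074483331069974), np.float64(0.03639005138765475)]
6.9409700197317745
```

>>> step_arm([
  [0,-0.08,0,0,0.5],
  [0,0,0,0.5,0.5],
  [0,0,0,1,0.5],
  [0,0,0,1,0.5],
  [0,0,0,1,0.5],
  [0,0,0,1,0.5],
])

```text
clock: 6.6
position: [0.5975, -0.1767, 0.0504]
tcp_rot: [3.142, 0.001, 2.381]
ft_force: [-1.0, -1.7, 4.8]
opening: 0.624
```

```bash
python3 - <<'E'
from h import *
s=ctrl.state();print(s['clock'],s['position'],s['tcp_rot'],s['opening'],s['ft_force'],s['ft_torque'],s['joint_pos'])
im=snap('top','t3')
c=im[110:260,180:500]; cv2.imwrite('pics/t3c.png',cv2.resize(c[:,:,::-1],None,fx=2.5,fy=2.5,interpolation=cv2.INTER_CUBIC))
E
```

```text
6.6 [ 0.59745094 -0.17674519  0.05042815] [3.14151836e+00 1.04364072e-03 2.38131842e+00] 0.6239298398340716 [-0.95214518 -1.68859734  4.80673483] [-0.44824704  0.49991492  0.10816307] [-2.89801522e-01  5.39109518e-01  1.75705882e+00 -5.44225528e-04
  8.44460458e-01 -1.09996241e+00]
```

View pics/t3c.png

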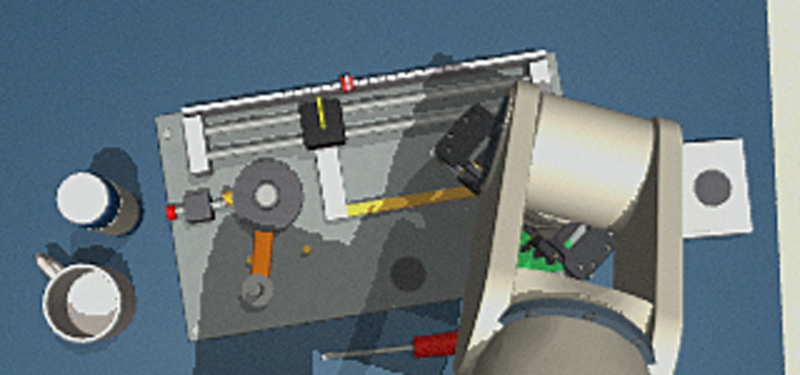

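The carriage has moved (pointer now at crop (320,112)) and nothing has slipped. The top view keeps both the pointer and the clip (346,83) clear, so I'll carry on.

>>> step_arm([
  [0,0,0,1,0.5],
  [0,0,0,1,0.5],
  [0,0,0,1,0.5],
  [0,0,0,1,0.5],
  [0,0,0,1,0.5],
  [0,0,0,1,0.5],
  [0,0,0,1,0.5],
  [0,0,0,1,0.5],
  [0,0,0,1,0.5],
  [0,0,0,1,0.5],
  [0,0,0,1,0.5],
  [0,0,0,1,0.5],
  [0,0,0,1,0.5],
  [0,0,0,1,0.5],
  [0,0,0,1,0.5],
  [0,0,0,1,0.5],
  [0,0,0,1,0.5],
  [0,0,0,1,0.5],
  [0,0,0,1,0.5],
  [0,0,0,1,0.5],
])

```text
clock: 8.65
position: [0.5953, -0.1769, 0.0504]
tcp_rot: [-3.139, 0.002, 0.985]
ft_force: [-10.6, -2.7, 12.6]
opening: 0.626
```

>>> step_arm([
  [0,0,0,1,0.5],
  [0,0,0,1,0.5],
  [0,0,0,1,0.5],
  [0,0,0,1,0.5],
  [0,0,0,1,0.5],
  [0,0,0,0.5,0.5],
  [0,0,0,0,0.5],
  [0,0,0,0,0.5],
])

```text
clock: 9.45
position: [0.5949, -0.1765, 0.0504]
tcp_rot: [-3.139, 0.003, 0.603]
ft_force: [-10.8, -0.9, 13.7]
opening: 0.625
```

```bash
cat > meas.py <<'E'
from h import *
import sys
def meas(name):
    im=ctrl.camera('top');cv2.imwrite(f'pics/{name}f.png',im[:,:,::-1])
    c=im[130:180,285:345]; cv2.imwrite(f'pics/{name}z.png',cv2.resize(c[:,:,::-1],None,fx=12,fy=12,interpolation=cv2.INTER_NEAREST))
    f=im.astype(float);r,g,b=f[...,0],f[...,1],f[...,2]
    ym=np.clip(np.minimum(r,g)-b-40,0,None); ym[:, :296]=0; ym[:,335:]=0
    vs,us=[],[]
    for v in range(143,166):
        row=ym[v,296:335]
        if row.sum()>80: vs.append(v);us.append((row*np.arange(296,335)).sum()/row.sum())
    p=np.polyfit(vs,us,1); print('blade rows',vs[0],vs[-1],'slope',p[0])
    # clip: red mass centroid per row 141..145
    rm=np.clip(r-np.maximum(g,b)-20,0,None)
    for v in range(141,146):
        L=rm[v,314:325]; G=g[v,316:323]; w=np.clip(G-60,0,None)
        print(v,'red ctr',(L*np.arange(314,325)).sum()/L.sum(),'white ctr',(w*np.arange(316,323)).sum()/w.sum(),'blade ext',np.polyval(p,v))
if __name__=='__main__':
    s=ctrl.state();print(s['clock'],s['position'],s['tcp_rot'],s['opening'],s['ft_force'],s['ft_torque'])
    meas(sys.argv[1])
E
python3 meas.py t4
```

```text
9.45 [ 0.5948752  -0.17646235  0.05037592] [-3.13908269e+00  3.01879598e-03  6.03432426e-01] 0.6245772958312049 [-10.79847317  -0.94454853  13.65545732] [-0.22509478  1.8815782  -0.12355475]
blade rows 147 158 slope 0.16009204864876447
141 red ctr 318.0234657039711 white ctr 318.2934362934363 blade ext 316.65065116956794
142 red ctr 318.17857142857144 white ctr 320.165120593692 blade ext 316.8107432182167
143 red ctr 318.44297082228115 white ctr 320.32929292929293 blade ext 316.9708352668655
144 red ctr 318.60765550239233 white ctr 318.83673469387753 blade ext 317.13092731551427
145 red ctr 318.1995012468828 white ctr 319.0621761658031 blade ext 317.291019364163
```

View pics/t4z.png

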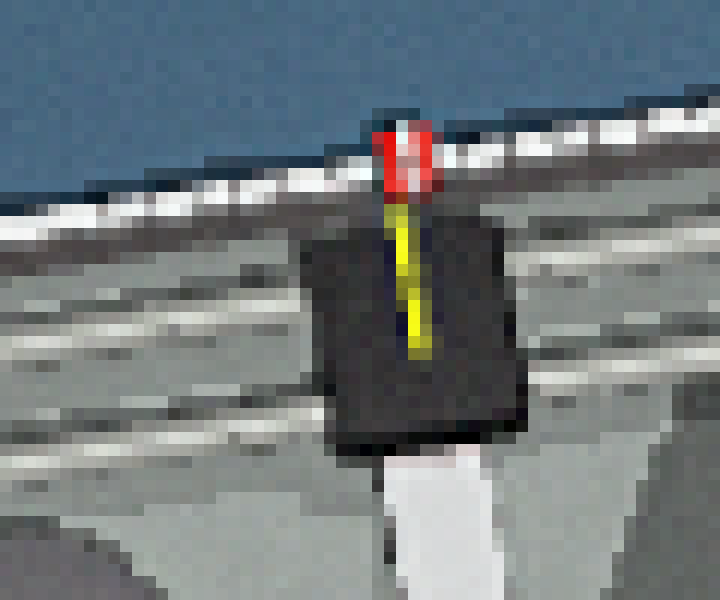

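Turning 2.095 rad moved the blade 13 px, which agrees with 16 mm/rad. About 1.55 px is left between blade and line (≈4 mm, 0.25 rad).

>>> step_arm([
  [0,0,0,1,0.5],
  [0,0,0,1,0.5],
  [0,0,0,1,0.5],
  [0,0,0,0.5,0.5],
  [0,0,0,0,0.5],
  [0,0,0,0,0.5],
  [0,0,0,0,0.5],
])

```text
clock: 10.2
position: [0.5947, -0.1761, 0.0504]
tcp_rot: [-3.139, 0.004, 0.359]
ft_force: [-10.8, 0.8, 14.4]
opening: 0.624
```

```bash
python3 meas.py t5
```

```text
10.2 [ 0.59471011 -0.17613273  0.05035962] [-3.13927313  0.00372933  0.35904357] 0.6239599149889423 [-10.83371129   0.81927319  14.42313174] [ 0.09268352  1.99773899 -0.08471271]
blade rows 147 158 slope 0.17480509623816406
141 red ctr 318.0344827586207 white ctr 318.2762645914397 blade ext 317.9682978256134
142 red ctr 318.1875 white ctr 320.1672862453532 blade ext 318.14310292185155
143 red ctr 318.44935064935066 white ctr 320.34989648033127 blade ext 318.3179080180897
144 red ctr 318.6062801932367 white ctr 318.82089552238807 blade ext 318.4927131143279
145 red ctr 318.18905472636817 white ctr 319.1170212765957 blade ext 318.6675182105661
```

View pics/t5z.png

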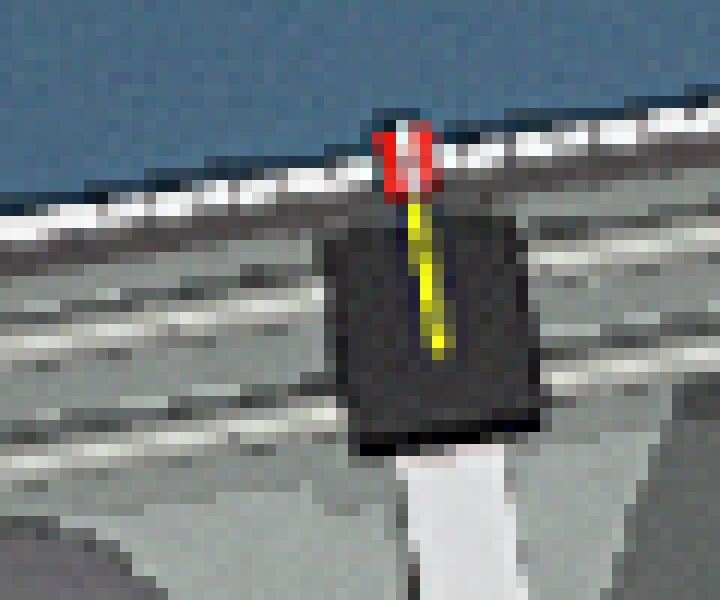

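>>> step_arm([
  [0,0,0,0.3,0.5],
  [-0.06,-0.02,-0.03,0,0.5],
  [-0.05,-0.02,0,0,0.5],
  [0,0,0,0,0.5],
  [0,0,0,0,0.5],
])

```text
clock: 10.75
position: [0.5946, -0.1762, 0.0505]
tcp_rot: [-3.142, -0.001, 0.338]
ft_force: [2.1, 2.6, 0.5]
opening: 0.625
```

```bash
python3 meas.py t6
```

```text
10.75 [ 0.59458665 -0.17619006  0.05046286] [-3.14151514e+00 -7.32054136e-04  3.38020261e-01] 0.6251307140955669 [2.12438188 2.585079   0.4522111 ] [ 0.80992061 -0.02120124 -0.04414049]
blade rows 147 158 slope 0.17515861201713265
141 red ctr 318.01801801801804 white ctr 318.30739299610894 blade ext 318.1436758201531
142 red ctr 318.1932584269663 white ctr 320.17962962962963 blade ext 318.3188344321702
143 red ctr 318.45360824742266 white ctr 320.34086242299793 blade ext 318.49399304418733
144 red ctr 318.5924170616114 white ctr 318.8333333333333 blade ext 318.66915165620446
145 red ctr 318.2075 white ctr 319.09183673469386 blade ext 318.8443102682216
```

The blade extended to row 143 now reads 318.49, against about 318.5 for the line. I'll release, lift, and check from the wrist camera.

>>> step_arm([
  [0,0,0,0,1],
  [0,0,0,0,1],
  [0,0,0,0,1],
  [0,0,0,0,1],
  [0,0,-0.5,0,1],
  [0,0,-1,0,1],
  [0,0,-1,0,1],
  [0,0,-1,0,1],
  [0.5,-0.3,-1,0,1],
  [1,-0.65,-1,0,1],
  [1,-0.65,-0.5,0,1],
  [1,-0.65,0,0,1],
  [1,-0.65,0,0,1],
  [1,-0.65,0,0,1],
  [0.3,-0.2,0,0,1],
  [0,0,0,0,1],
  [0,0,0,0,1],
  [0,0,0,0,1],
])

```text
clock: 12.6
position: [0.6991, -0.041, 0.2005]
tcp_rot: [3.141, 0.0, 0.337]
ft_force: [-1.1, 0.4, 0.5]
opening: 1.005
```

```bash
python3 - <<'E'
from h import *
s=ctrl.state();print(s['clock'],s['position'],s['tcp_rot'],s['opening'],s['ft_force'])
np.save('wT7.npy',ctrl.camera_info('wrist')['T'])
snap('wrist','w7')
show('wrist',['pointer','clip','post','pivot'])
E
```

```text
12.6 [ 0.69911192 -0.04102943  0.20051596] [3.14142631e+00 4.82893581e-04 3.37199031e-01] 1.0047868912270639 [-1.0921862   0.44387934  0.4651145 ]
wrist pointer [([0.7137, -0.0119, 0.0651], 0.73)]
wrist clip [([0.7301, -0.0044, -0.0005], 0.69)]
wrist post []
wrist pivot [([0.6123, 0.0822, 0.0823], 0.72)]
```

View pics/w7.png

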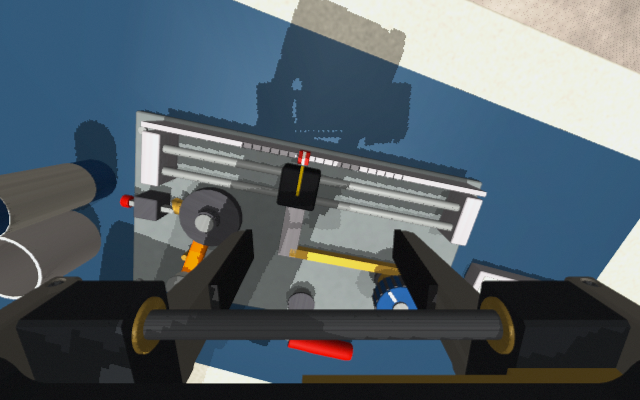

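```bash
python3 - <<'E'
from h import *
im=cv2.imread('pics/w7.png')
c=im[140:220,270:340]; cv2.imwrite('pics/w7z.png',cv2.resize(c,None,fx=7,fy=7,interpolation=cv2.INTER_NEAREST))
f=im.astype(float);b,g,r=f[...,0],f[...,1],f[...,2]
I=ctrl.camera_info('wrist');T=np.load('wT7.npy')
def ray(u,v,z):
    d=T[:3,:3]@np.array([(u-I['cx'])/I['fx'],(v-I['cy'])/I['fy'],1]);return T[:3,3]+d*(z-T[2,3])/d[2]
ym=np.clip(np.minimum(r,g)-b-40,0,None)
R=lambda v,lo,hi,w:(w[v,lo:hi]*np.arange(lo,hi)).sum()/max(w[v,lo:hi].sum(),1)
yaw=np.radians(7);ey=np.array([-np.sin(yaw),np.cos(yaw),0])
for v in range(163,198,2):
    s=ym[v,285:315].sum()
    if s>60:
        u=R(v,285,315,ym);print(v,round(u,2),s,'ydrive',round(1e3*ray(u,v,.062)@ey,2))
w=np.clip(np.minimum(np.minimum(r,g),b)-90,0,None)
red=r-np.maximum(g,b)
for v in range(148,168):
    print(v,(g[v,294:316]).astype(int))
E
```

```text
167 301.89 272.0 ydrive -97.23
169 301.45 302.0 ydrive -97.2
171 301.04 298.0 ydrive -97.18
173 300.8 253.0 ydrive -97.36
175 300.36 288.0 ydrive -97.31
177 299.97 289.0 ydrive -97.32
179 299.64 248.0 ydrive -97.39
181 299.32 276.0 ydrive -97.49
183 298.92 278.0 ydrive -97.49
185 298.42 282.0 ydrive -97.38
187 297.99 284.0 ydrive -97.35
189 297.81 250.0 ydrive -97.58
191 297.26 210.0 ydrive -97.42
193 297.01 178.0 ydrive -97.59
195 296.8 70.0 ydrive -97.8
148 [ 76  78  78  80  85  86  95  97 103 104 103 105 106 105 103 103 101  99
  98  96  93  93]
149 [ 74  75  74  74  74  76  61  65  69  82  90  95  97 104 104 105 104 104
 103 104 102 101]
150 [ 74  74  74  71  69  61  33  25  23  34  43  54  65  70  83  91  96 104
 105 105 104 102]
151 [ 76  75  71  70  70  53  25  12  11 110  84  55  35  25  34  44  63  79
  85  87  91  95]
152 [ 95  77  69  73  71  40  26  25  20 129 166 172  85   9   6  10  40  69
  74  76  78  78]
153 [141 135 138 112  86  42  28  26  21 162 184 161  78  26  25  17  49  70
  74  74  73  75]
154 [147 147 147  86  75  45  24  26  58 169 186 156  76  26  27  18  
[... 559 characters left out ...]
6  35 207 232 236
 237 236 158 176]
161 [ 79  78  78  47  38  55  59 136 231 240 165  78  63  64  42 126 132 151
 167 187 156 189]
162 [ 99  84  79  48  26  29  30 179 235 241 157  74  60  61  40  93 101 106
 110 119 116 106]
163 [103 100  99  69  38  29  21 170 234 241 143  63  62  51  69  98 103 103
 103 103 103  97]
164 [ 49  51  66  64  90  96  96 157 233 221 117  56  61  42  90 102 104 103
 103 104 103 101]
165 [ 12  13  24  27  43  54  54  92 128 139 109  98  83  74  99 103 103 103
 103 103 103 103]
166 [ 10   7  11  10  10  12  14 127 129 107  66  53  63  66  96 103 102 102
 102 103 102 102]
167 [ 10   8   8   9  12   6  36 136 150 109  46  15  25  29  40  51  52  79
  83  99 102 101]
```

View pics/w7z.png

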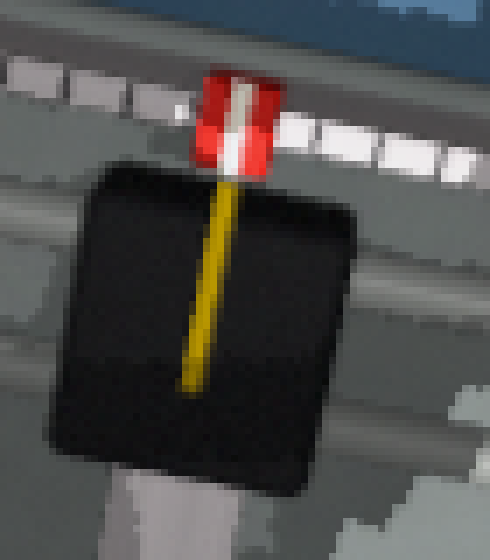

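```bash
python3 - <<'E'
from h import *
I=ctrl.camera_info('wrist');T=np.load('wT7.npy')
def ray(u,v,z):
    d=T[:3,:3]@np.array([(u-I['cx'])/I['fx'],(v-I['cy'])/I['fy'],1]);return T[:3,3]+d*(z-T[2,3])/d[2]
for yd in (7,7.5):
  yaw=np.radians(yd);ey=np.array([-np.sin(yaw),np.cos(yaw),0]);ex=np.array([np.cos(yaw),np.sin(yaw),0])
  for z in (.062,.066,.07):
    print(yd,z,[(round(1e3*ray(u,v,z)@ey,2),round(1e3*ray(u,v,z)@ex,1)) for u,v in ((304.14,153),(303.36,158),(302.43,163))],'blade',[round(1e3*ray(u,v,.062)@ey,2) for u,v in ((301.89,167),(297.99,187))],ray(301.89,166.5,.062))
E
```

```text
7 0.062 [(np.float64(-96.65), np.float64(724.7)), (np.float64(-96.88), np.float64(719.2)), (np.float64(-96.96), np.float64(713.6))] blade [np.float64(-97.24), np.float64(-97.34)] [ 0.71624869 -0.00991311  0.062     ]
7 0.066 [(np.float64(-96.8), np.float64(725.2)), (np.float64(-97.03), np.float64(719.8)), (np.float64(-97.1), np.float64(714.3))] blade [np.float64(-97.24), np.float64(-97.34)] [ 0.71624869 -0.00991311  0.062     ]
7 0.07 [(np.float64(-96.96), np.float64(725.8)), (np.float64(-97.18), np.float64(720.4)), (np.float64(-97.25), np.float64(715.0))] blade [np.float64(-97.24), np.float64(-97.34)] [ 0.71624869 -0.00991311  0.062     ]
7.5 0.062 [(np.float64(-102.97), np.float64(723.8)), (np.float64(-103.16), np.float64(718.3)), (np.float64(-103.18), np.float64(712.7))] blade [np.float64(-103.42), np.float64(-103.33)] [ 0.71624869 -0.00991311  0.062     ]
7.5 0.066 [(np.float64(-103.13), np.float64(724.3)), (np.float64(-103.31), np.float64(718.9)), (np.float64(-103.33), np.float64(713.4))] blade [np.float64(-103.42), np.float64(-103.33)] [ 0.71624869 -0.00991311  0.062     ]
7.5 0.07 [(np.float64(-103.29), np.float64(724.9)), (np.float64(-103.46), np.float64(719.5)), (np.float64(-103.49), np.float64(714.1))] blade [np.float64(-103.42), np.float64(-103.33)] [ 0.71624869 -0.00991311  0.062     ]
```

The pointer and line agree to about 0.3 mm: blade at (301.9,167), line at (302.4,163), with the ray-cast drive-y equal. The wheel stays there. Next, the post.

>>> step_arm([
  [-0.66,-0.93,0,0,0.8],
  [-0.66,-0.93,0,0,0.8],
  [-0.66,-0.93,0,0,0.8],
  [-0.66,-0.93,0,0,0.8],
  [-0.66,-0.93,0,0,0.8],
  [-0.66,-0.93,0,0,0.8],
  [-0.66,-0.93,0,0,0.8],
  [-0.66,-0.93,0,0,0.8],
  [0,0,0,1,0.8],
  [0,0,0,1,0.8],
  [0,0,0.5,1,0.8],
  [0,0,0.5,1,0.8],
  [0,0,0.5,1,0.8],
  [0,0,0.5,1,0.8],
  [0,0,0,0.4,0.8],
  [0,0,0,0,0.8],
  [0,0,0,0,0.8],
])

```text
clock: 14.55
position: [0.5141, 0.0918, 0.1511]
tcp_rot: [-3.141, -0.001, -0.107]
ft_force: [0.8, 0.2, -0.3]
opening: 0.8
```

```bash
python3 - <<'E'
from h import *
s=ctrl.state();print(s['clock'],s['position'],s['tcp_rot'],s['opening'],s['ft_force'],s['joint_pos'])
snap('wrist','w8')
show('wrist',['post','pivot'])
snap('side','s8'); show('side',['post'])
E
```

```text
14.55 [0.51409441 0.0918121  0.15109243] [-3.14130725e+00 -1.05995597e-03 -1.07305660e-01] 0.7997972195292639 [ 0.80024806  0.17029568 -0.3372657 ] [ 1.73868217e-01  2.67922209e-01  1.91347675e+00 -2.43420224e-05
  9.59096174e-01  1.85198402e+00]
wrist post [([0.5122, 0.087, 0.0797], 0.85)]
wrist pivot [([0.6091, 0.0803, 0.0801], 0.95)]
side post [([0.5134, 0.0882, 0.002], 0.37)]
```

View pics/w8.png

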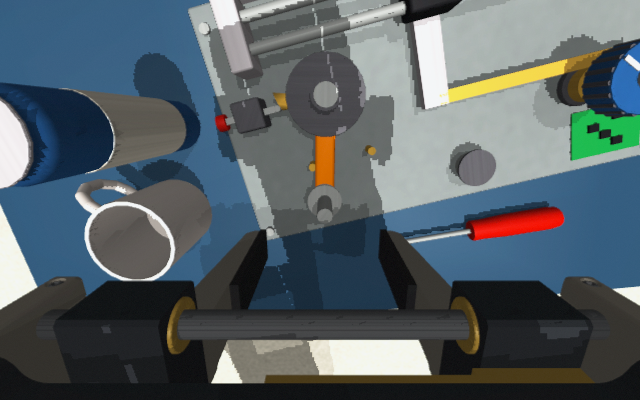

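View pics/s8.png

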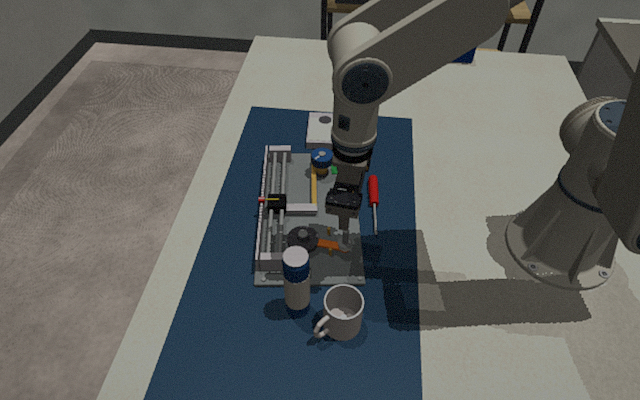

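The post is centred between the fingers at column 324. I'll descend and pinch it.

>>> step_arm([
  [0,0,1,0,0.8],
  [0,0,1,0,0.8],
  [0,0,1,0,0.8],
  [0,0,0.5,0,0.8],
  [0,0,0,0,0.8],
  [0,0,0,0,0.1],
  [0,0,0,0,0.1],
  [0,0,0,0,0.1],
  [0,0,0,0,0.1],
  [0,0,0,0,0.1],
  [0,0,0,0,0.1],
  [0,0,0,0,0.1],
  [0,0,0,0,0.1],
], force=30)

```text
clock: 16.1
position: [0.5133, 0.0905, 0.0628]
tcp_rot: [3.139, 0.0, -0.107]
ft_force: [-0.0, -7.7, 3.7]
opening: 0.145
```

```bash
python3 - <<'E'
from h import *
s=ctrl.state();print(s['clock'],s['position'],s['tcp_rot'],s['opening'],s['ft_force'],s['ft_torque'])
E
```

```text
16.1 [0.51334459 0.0905265  0.06278461] [ 3.13922326e+00  3.41064921e-04 -1.07255801e-01] 0.14513823781070978 [-0.01220532 -7.68306471  3.65096341] [-1.16660953  0.01316404  0.02766122]
```

>>> step_arm([
  [0.005,0.21,0,-0.75,0.1],
  [0.005,0.21,0,-0.75,0.1],
  [0.005,0.21,0,-0.75,0.1],
  [0.005,0.21,0,-0.75,0.1],
  [0.005,0.21,0,-0.75,0.1],
  [0.005,0.21,0,-0.75,0.1],
  [0.005,0.21,0,-0.75,0.1],
  [0.005,0.21,0,-0.75,0.1],
  [0.005,0.21,0,-0.75,0.1],
  [0,0,0,0,0.1],
  [0,0,0,0,0.1],
  [0,0,0,0,0.1],
])

```text
clock: 17.3
position: [0.5183, 0.0461, 0.0628]
tcp_rot: [-3.14, 0.002, 0.362]
ft_force: [-3.5, 4.9, 4.3]
opening: 0.146
```

```bash
cat > chk.py <<'E'
from h import *
s=ctrl.state();p=s['position'];print(s['clock'],p,s['tcp_rot'],s['opening'],s['ft_force'],s['ft_torque'])
piv=np.array([.6127,.0801]);d=p[:2]-piv
a0=np.arctan2(.0104,-.0994);print('angle',(np.arctan2(d[1],d[0])-a0)%(2*np.pi),'r',np.hypot(*d))
E
python3 chk.py; python3 - <<'E'
from h import *
snap('wrist','w9'); snap('top','t9');
im=cv2.imread('pics/t9.png')[110:260,180:500]; cv2.imwrite('pics/t9c.png',cv2.resize(im,None,fx=2.5,fy=2.5,interpolation=cv2.INTER_CUBIC))
show('wrist',['post','idler','pivot'])
E
```

```text
17.3 [0.51827606 0.04605235 0.06277739] [-3.13975479e+00  1.70209841e-03  3.61765212e-01] 0.1456582790685447 [-3.52633427  4.91529905  4.33745678] [ 0.91186768  0.83286208 -0.1055903 ]
angle 0.45031987225246617 r 0.10037491587657273
wrist post [([0.5151, 0.0467, 0.0778], 0.57)]
wrist idler [([0.518, 0.0461, -0.0014], 0.75)]
wrist pivot [([0.6087, 0.0819, 0.0803], 0.81)]
```

View pics/w9.png

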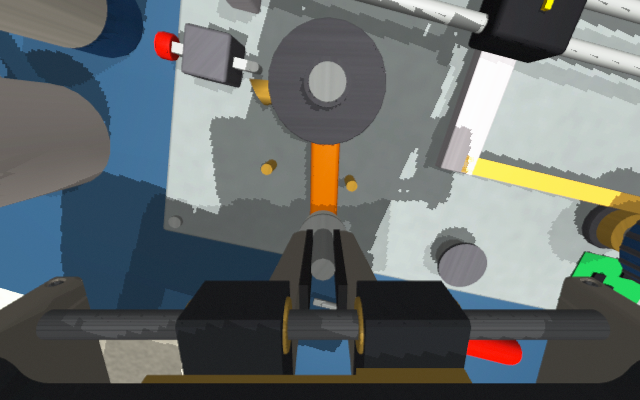

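View pics/t9c.png

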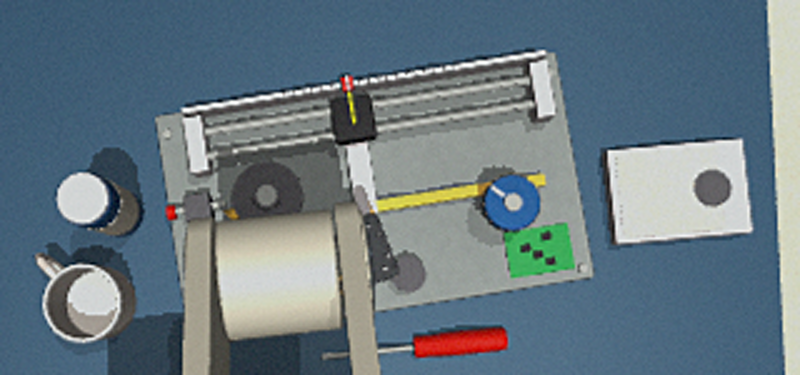

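The chord of the post's travel (44.7 mm on a 100 mm radius) gives 0.45 rad, already past the pawl. I'll go a little further, to the middle of the clear band.

>>> step_arm([
  [0.003,0.1,0,-0.36,0.1],
  [0,0.05,0,-0.15,0.1],
  [0,0,0,0,0.1],
  [0,0,0,0,0.1],
  [0,0,0,0,0.1],
])

```text
clock: 18.05
position: [0.5195, 0.0426, 0.0628]
tcp_rot: [-3.14, 0.002, 0.397]
ft_force: [-4.5, 6.3, 5.2]
opening: 0.144
```

```bash
python3 chk.py; python3 meas.py t10; python3 - <<'E'
from h import *
show('top',['duster','mug','harddisk','screwdriver','pointer','clip'])
snap('side','s10');show('side',['post','pivot'])
s=ctrl.state();print(s['position'],s['ft_force'],s['clock'])
E
```

```text
18.05 [0.51954563 0.04262686 0.06277505] [-3.13958063e+00  1.86980387e-03  3.97436580e-01] 0.14444827185140557 [-4.50701827  6.28990084  5.23472567] [ 0.88395951  0.91760978 -0.08368002]
angle 0.4867096009051144 r 0.10040902554474183
18.05 [0.51954563 0.04262686 0.06277505] [-3.13958063e+00  1.86980387e-03  3.97436580e-01] 0.14444827185140557 [-4.50701827  6.28990084  5.23472567] [ 0.88395951  0.91760978 -0.08368002]
blade rows 147 158 slope 0.17392602530872794
141 red ctr 318.01296296296294 white ctr 318.26209677419354 blade ext 318.148664181552
142 red ctr 318.21363636363634 white ctr 320.1940594059406 blade ext 318.32259020686075
143 red ctr 318.4555555555556 white ctr 320.36559139784947 blade ext 318.4965162321695
144 red ctr 318.60598503740647 white ctr 318.778125 blade ext 318.67044225747816
145 red ctr 318.19023136246784 white ctr 319.0426829268293 blade ext 318.8443682827869
top duster [([0.5987, 0.2414, 0.0011], 0.85), ([0.5025, 0.2624, -0.0008], 0.29)]
top mug [([0.5037, 0.2639, -0.0028], 0.8)]
top harddisk [([0.6068, -0.3621, 0.0014], 0.77)]
top screwdriver [([0.4502, -0.0724, 0.0002], 0.69)]
top pointer [([0.7185, -0.0114, 0.0585], 0.59)]
top clip [([0.7285, -0.0098, 0.0041], 0.51)]
side post [([0.5215, 0.0395, 0.0812], 0.59)]
side pivot [([0.6116, 0.0775, 0.0783], 0.92)]
[0.519561   0.04266369 0.06277647] [-4.5152065   5.58282832  5.19323984] 18.55
```

View pics/s10.png

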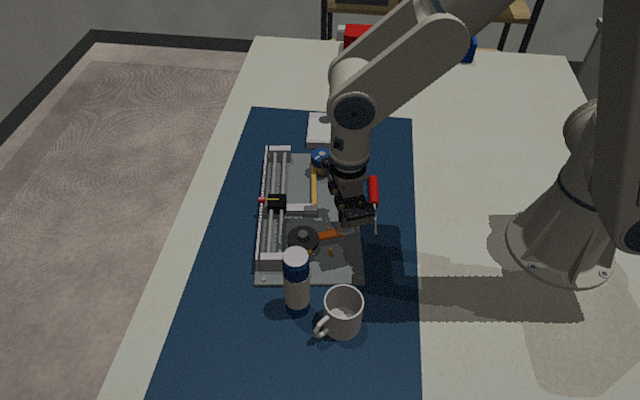

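View pics/t10z.png

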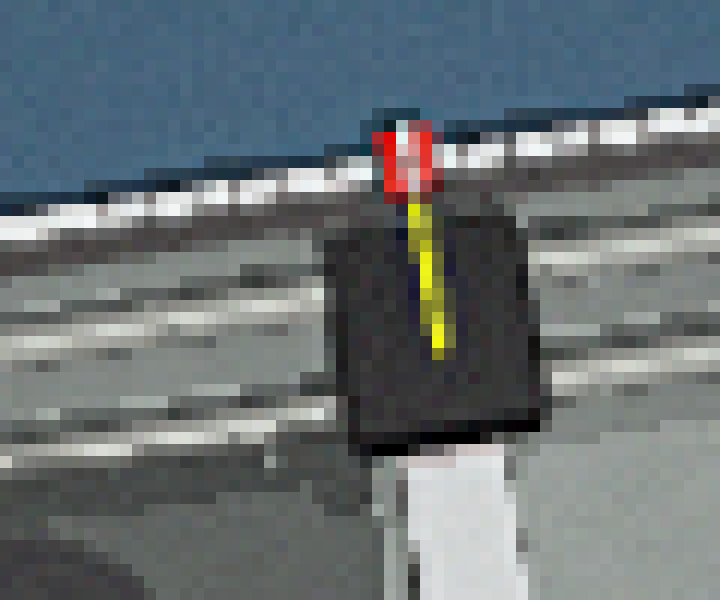

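The pointer (blade extended to 318.50 px, line about 318.5 px) hasn't moved. The tensioner is at about 0.487 rad with 7–8 N of spring push on the tool, and the bystanders are where they were. I'm handing in.

```bash
python3 -c "
from cell import ctrl
print(ctrl.finish_job()); s=ctrl.state(); print(s['clock'],s['position'],s['opening'])"
```

```text
the job is handed in; nothing more can be done
None
the job is handed in; nothing more can be done
```

The job is done and handed in at about 18.6 s. The pointer is lined up with the clip, and the arm is still holding the tensioner back against its spring.

- **Handwheel:** I gripped it and turned it about 2.36 rad clockwise. In the wrist picture the pointer was within about 0.3 mm of the white line. In the top picture it was within about 0.1 px, and it had not moved when I checked again after pushing the tensioner.
- **Tensioner:** I pinched the post and swung it about its pivot to about 0.487 rad, worked out from how far the post moved. That is past the click and clear of the pawl (0.41), short of the 0.56 stop. The tool felt about 7–8 N, which fits the spring.
- **Bystanders:** The duster can, mug, hard disk and screwdriver read within about 4 mm of their starting positions, which is the detector's own error. In the pictures they look untouched.
- **Checks that missed or disagreed:** The detector did not find the clip or pointer in some wrist pictures. Its positions were also up to a few mm apart, so I lined up the pointer from image pixels instead.

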